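# Close two storage tubs with the lids from a pile

### The arm

A 7-joint arm with a two-finger parallel gripper is mounted at the origin on the work surface. World frame = base frame: x ahead of the robot, y to its left, z up, the work surface at z = 0. Lengths are in m, angles in rad, forces in N, time in s.
With the tool pointing down it reaches from about 0.425 to 0.875 m from the base axis. Payload 4.7 kg.
Tool frame: the origin (TCP) lies between the finger pads; the fingertips stand 14 mm ahead of it and the grasp point (between the pads) lies 5 mm behind it; z points along the fingers, y is the direction in which the jaws open and shut (so a half turn about z gives the same grasp; the last joint's range is limited). The gripper opens to 87 mm and grips with 3 to 60 N. Pads are 19 mm wide; open, the fingers measure 117 mm over their backs; the gripper's body (75 mm by 190 mm) begins 51 mm behind the grasp point.
Start: joints at [-1.186, 0.321, -0.07, 1.45, 0.023, 1.371, -0.057], TCP at [0.236, 0.606, 0.237] pointing down, gripper open.
Joint ranges: [-2.86, 2.86], [-0.3, 2.09], [-1.38, 1.24], [0.06, 2.45], [-1.56, 4.7], [0.09, 2.05], [-2.69, 2.69]. Speed limits (rad/s): [2.57, 2.57, 3.14, 3.14, 3.14, 3.14, 3.14].

### API

Orientations are given as a unit quaternion [x, y, z, w].
In Python, from rig import robot gives the robot as it stands.
- The arm moves only by the tool carry_out, never from a script. Its argument "motion" is a list of rows, each an object of numbers: "tx", "ty", "tz": the shift along the tool's x, y, z in m; "spin": the turn about the tool's z in rad; "fingers": the opening, from 0 (shut) to 1 (fully open). In form: [{"tx": .., "ty": .., "tz": .., "spin": .., "fingers": ..}, ...]. A call has 1 to 10 rows; each row is the pose to reach, as a shift and turn from the pose commanded when the call began, along the tool's axes at that moment; what a row does not reach only later rows make up. A row lasts 1/8 s, in which the tool goes at most 62.5 mm and 10.7 degrees, less where a joint would pass 70% of its speed; a pose out of reach is approached as far as the arm can. A call with a gripper value outside its range is refused whole. The fingers move at their own pace and stop on an object; "newtons" is the grip in N (left out, the last holds). Time passes only in rows, so rows that repeat a pose let the fingers close. It gives the time, the measured TCP pose, the force and the opening at its end, in the units of the state.
- robot.state(): the state, without advancing time (a new reading comes with each control period).
- robot.read_camera(name): name is "scene" or "top"; returns a dict with "img" (420x560x3 uint8, red, green, blue), "vertical_fov" (degrees; the focal length in pixels is half the picture's height over the tangent of half this angle, whatever the lens; pixels are square), "cx", "cy" (the principal point, pixels), "position" and "rotation" of the camera in the world. Camera axes: x right, y up, looking along -z (the intrinsics and any distortion apply to the point x, -y, -z); pixel columns grow to the right and rows downward; lengths in m; the calibration is good to about 2 mm. A picture is of the moment at which its call begins. There is no depth.
- robot.close_job(): hands the job in, once; it reports no verdict.
The state is a dict: "t": time; "joints": joint angles; "joint_velocities": joint speeds; "joint_torque": joint torques, N m; "ee_pos": TCP position; "tcp_rot": TCP orientation; "force": force on the tool from outside, world axes, zero at the start; "wrist_torque": the same for the moment, N m; "finger_gap": finger opening in m.
Only numpy, scipy, OpenCV 4.12 (cv2) and the standard library are available. Lean on these libraries where they do the work, as an engineer would, in place of code of your own. Each camera call takes 0.05 s, during which the arm holds its last target. There are 200 camera calls.

### The job

Close the two open grey tubs with the two lids that lie piled on the closed grey tub: take the small lid off the pile, lay it in the mouth of the small tub and press it fully down until it sits level on the rim, then do the same with the large lid and the large tub. Leave everything else on the shelf where it stands.

Things in the scene. Friction and masses are not known exactly. Their poses are not given: they have to be found in the camera images.
- small_lid: Loose grey plastic lid, 100 (x) x 80 mm, plate 5 mm thick. Origin: centre of the plate's underside, z up. Solid grip rib in the middle of the top: 44 mm long (x), 20 wide, 24 tall (top 29 mm above origin). Below, a hollow skirt, 69 x 49 mm outside, walls 3, reaches 28 mm down from the origin. Starts on top of the pile, its skirt on the large lid's plate round that lid's rib.
- large_lid: Loose grey plastic lid, 140 (x) x 104 mm, plate 5 mm thick. Origin: centre of the plate's underside, z up. Solid grip rib in the middle of the top: 44 mm long (x), 20 wide, 24 tall (top 29 mm above origin). Below, a hollow skirt, 109 x 73 mm outside, walls 3, reaches 28 mm down from the origin. Starts under the small lid, its skirt on the closed tub.
- small_tub: Open grey tub fixed to the shelf, 100 (x) x 80 mm over its rim flange, 60 high, mouth 76 x 56. Origin: centre of underside. On the flange along each 80 mm end a black rubber seal strip stands 7 mm proud of the rim; it bears a lid's weight, yields when the lid is pressed (about 5 N a strip) and stays down, flush with the rim.
- small_tub_rim (a point): Centre of the small tub's mouth at the height of its rim, 60 mm above the shelf. A fully closed small lid has its origin here.
- large_tub: Open grey tub fixed to the shelf, 140 (x) x 104 mm over its rim flange, 80 high, mouth 116 x 80. Origin: centre of underside. On the flange along each 104 mm end a black rubber seal strip stands 7 mm proud of the rim; it bears a lid's weight, yields when the lid is pressed (about 5 N a strip) and stays down, flush with the rim.
- large_tub_rim (a point): Centre of the large tub's mouth at the height of its rim, 80 mm above the shelf. A fully closed large lid has its origin here.
- pile_base: Low closed grey tub with white clips, fixed to the shelf, 150 x 112 mm (170 mm long over the clips) and 40 mm high; carries the pile of lids. Origin: centre of its underside.
- stick_holder: Bystander: clear plastic holder, 64 mm across and 110 mm high, with wooden stirring sticks up to 205 mm high. Origin: centre of its underside.
- spirit_bottle: Bystander: white plastic bottle, 64 mm across, 200 mm high. Origin: centre of its underside.
- palette_dish: Bystander: white ceramic palette dish, 104 mm across, 22 mm high. Origin: centre of its underside.
- tin_opener: Bystander: steel paint tin opener lying flat, 121 mm long (x), 24 mm wide, 7 mm high. Origin: at its underside, mid-length.
- roller_frame: Bystander: black plastic paint roller frame lying flat: roller 180 mm long (y), 38 mm thick, handle reaching 200 mm to +x. Origin: under the roller's middle.
- paint_tin: Bystander: closed steel paint tin, 100 mm across, 120 mm high. Origin: centre of its underside.
- varnish_jar: Bystander: brown glass varnish jar with a steel cap, 56 mm across, 85 mm high. Origin: centre of its underside.
- paint_brush: Bystander: paint brush lying flat, 200 mm long (x). Origin: at its underside.
Mind the look-alikes: they are no part of the job. Leave any brown or green look-alike of the large_lid alone.

How it is judged:
By the outcome, as a careful person would: the job done as asked, in the order asked, and still so for the second after the job is handed in, with the robot touching nothing.
It also fails if it takes over 70 s, if anything falls off the work surface, if the arm or the gripper's body presses on something with over 40 N, if the wrist force passes 120 N, or if a joint passes its speed limit or range.

## Working session

There is one attempt and no reset: what is moved stays moved. The work goes in short steps, Python scripts to look and compute and a tool call to move; the robot and the scene stay as the last step left them, time stands still between calls to the robot, and variables do not carry over. Pictures are saved under pics/ and viewed, about 8 in all and at most 12, crops included, and the job is handed in when it is done.

Besides the shell and the picture viewer there is one more tool, called after "Call:" by a JSON object that holds its "method" and its "body", one argument or row to a line. carry_out: Moves the arm, as the interface text tells. Its arguments: {"type":"object","properties":{"motion":{"type":"array"},"newtons":{"type":"number"}},"required":["motion"]}

```bash
mkdir -p pics; ls; cat > h.py <<'E'
import numpy as np, cv2
from rig import robot
def snap(n,f=None):
    c=robot.read_camera(n)
    if f: cv2.imwrite(f'pics/{f}.png',cv2.cvtColor(c['img'],cv2.COLOR_RGB2BGR))
    return c
E
python3 - <<'E'
from h import *
for n in('scene','top'):
    c=snap(n,n+'0'); print({k:v for k,v in c.items() if k!='img'})
s=robot.state(); print(s)
E
```

```text
pics
{'vertical_fov': 42.919264220794815, 'cx': 285.8922790912952, 'cy': 213.75061610263208, 'position': array([ 1.1038094 , -0.45797855,  1.24398639]), 'rotation': array([0.25286681, 0.13322644, 0.4266567 , 0.85806361])}
{'vertical_fov': 47.066187979039626, 'cx': 276.51342023145764, 'cy': 208.91624134545833, 'position': array([ 0.34009368, -0.01614876,  1.25725542]), 'rotation': array([-0.05331303,  0.0515209 ,  0.71241256, -0.69783355])}
{'t': 0.1, 'joints': array([-1.18592556,  0.32174777, -0.07006926,  1.45152729,  0.02263181,
        1.37081663, -0.05688541]), 'joint_velocities': array([-0.00032635, -0.00276222, -0.00023166, -0.00348485,  0.00138293,
        0.00113062, -0.00123608]), 'joint_torque': array([-2.89944082e-04, -4.92567444e+01, -4.05799448e-01, -3.13404214e+01,
       -6.40735659e-02,  3.93745070e-02,  7.74025580e-05]), 'ee_pos': array([0.23541168, 0.60537289, 0.23558439]), 'tcp_rot': array([ 1.84308774e-01,  9.82868019e-01, -8.51255807e-04, -9.40353404e-05]), 'force': array([ 0.43895563, -0.33081853,  0.67645534]), 'wrist_torque': array([-0.01801974, -0.01801752,  0.00905832]), 'finger_gap': 0.0864382777653889}
```

View pics/scene0.png

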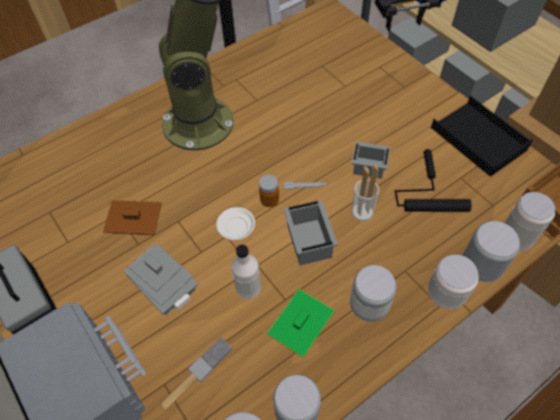

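View pics/top0.png

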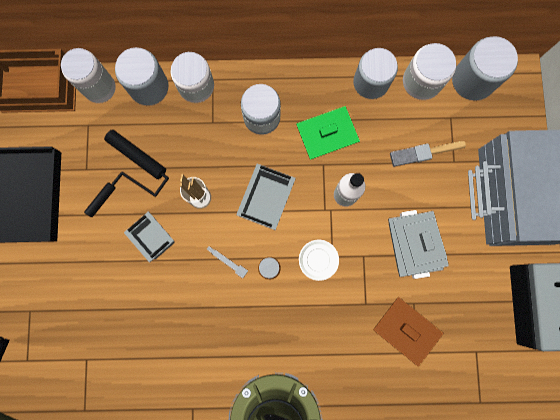

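The scene view shows the pile at about (160,275), the large tub at (310,232), the small tub at (371,160), and the brown and green decoys. The top view shows the small tub at (149,237), the large tub at (266,196) and the pile at (418,245).

```bash
cat >> h.py <<'E'
from scipy.spatial.transform import Rotation as R
def F(c): return 210/np.tan(np.radians(c['vertical_fov'])/2)
def cast(c,uv,z):
    uv=np.atleast_2d(uv).astype(float); f=F(c)
    d=np.c_[(uv[:,0]-c['cx'])/f,-(uv[:,1]-c['cy'])/f,-np.ones(len(uv))]
    d=R.from_quat(c['rotation']).apply(d); p=np.array(c['position'])
    return p+d*((z-p[2])/d[:,2])[:,None]
def proj(c,P):
    q=R.from_quat(c['rotation']).inv().apply(np.atleast_2d(P)-c['position']); f=F(c)
    return np.c_[c['cx']-f*q[:,0]/q[:,2],c['cy']+f*q[:,1]/q[:,2]]
def greyrect(c,box,z):
    """largest low-saturation blob in box -> min-area rectangle on plane z: centre, size, angle of long side"""
    x0,y0,x1,y1=box; hsv=cv2.cvtColor(c['img'][y0:y1,x0:x1],cv2.COLOR_RGB2HSV)
    m=((hsv[...,1]<80)).astype(np.uint8)
    m=cv2.morphologyEx(m,cv2.MORPH_OPEN,np.ones((3,3)))
    k=max(cv2.findContours(m,cv2.RETR_EXTERNAL,cv2.CHAIN_APPROX_NONE)[0],key=cv2.contourArea)[:,0]+[x0,y0]
    P=cast(c,k,z)[:,:2]
    (cx,cy),(w,h),a=cv2.minAreaRect((P*1000).astype(np.float32))
    if w<h: w,h,a=h,w,a+90
    return np.round([cx,cy,w,h,(a+90)%180-90],1)
E
python3 - <<'E'
from h import *
t=snap('top');s=snap('scene')
print(cast(t,[[275,405],[149,237],[266,196],[418,245]],.06).round(3))
print('small',greyrect(t,(115,205,180,268),.06),greyrect(s,(345,138,395,182),.06))
print('large',greyrect(t,(230,155,300,235),.08),greyrect(s,(280,195,342,270),.08))
print('pile',greyrect(t,(380,205,455,283),.073),greyrect(s,(115,240,205,320),.073))
o=np.hstack([cv2.resize(t['img'][y:y+100,x:x+100],(260,260),interpolation=cv2.INTER_CUBIC) for x,y in((100,187),(216,146),(368,195))])
o2=np.hstack([cv2.resize(s['img'][y:y+100,x:x+100],(260,260),interpolation=cv2.INTER_CUBIC) for x,y in((321,110),(260,182),(110,225))])
cv2.imwrite('pics/crops.png',cv2.cvtColor(np.vstack([o,o2]),cv2.COLOR_RGB2BGR))
E
```

```text
[[ 0.05  -0.002  0.06 ]
 [ 0.455  0.304  0.06 ]
 [ 0.553  0.011  0.06 ]
 [ 0.421 -0.364  0.06 ]]
small [455.8 304.7 103.9  80.5  40.8] [471.6 295.4 117.2 100.5 -48.9]
large [549.3  11.6 141.1 104.1 -22.3] [566.    6.7 170.7 107.8 -22.2]
pile [ 425.1 -360.   165.5  123.9    8.2] [ 448.9 -363.1  183.7  114.1    9.8]
```

View pics/crops.png

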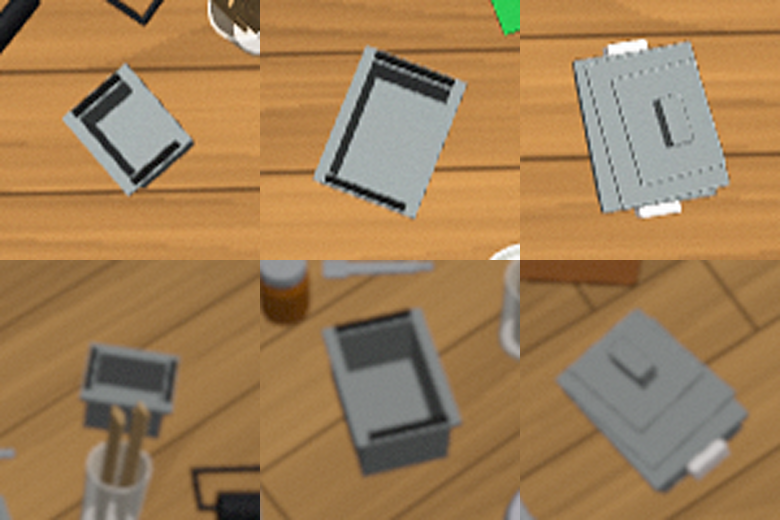

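The crops confirm the tubs' black seal strips. The small tub's long axis is at about +41° and the large tub's at about -22°. The pile's rib is near (428,241) in the top view. I'll take one enlarged look for corners.

```bash
python3 - <<'E'
from h import *
t=snap('top');print(robot.state()['t'])
def cr(c,x,y,w,h,k): return cv2.resize(c['img'][y:y+h,x:x+w],None,fx=k,fy=k,interpolation=cv2.INTER_LINEAR)
o=np.hstack([cr(t,380,205,75,80,7),np.vstack([cr(t,115,205,68,70,4),cr(t,230,158,68,70,4)])])
o=cv2.convertScaleAbs(o,alpha=1.4,beta=-40)
cv2.imwrite('pics/big.png',cv2.cvtColor(o,cv2.COLOR_RGB2BGR)); print(o.shape)
E
```

```text
0.25
(560, 797, 3)
```

View pics/big.png

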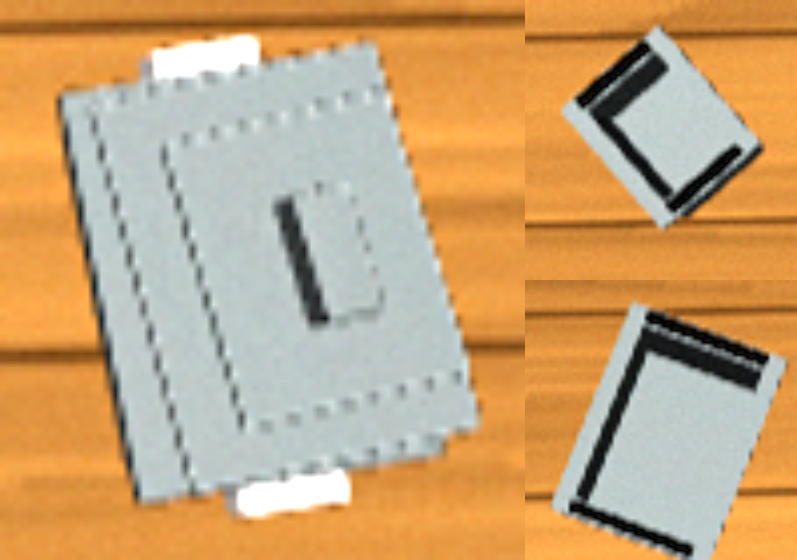

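Enlarged view (7x): the small lid's plate corners are at about (165,143), (392,93), (468,378) and (243,430). The rib top's centre is at about (340,253). The tubs' flange corners are clear.

```bash
python3 - <<'E'
from h import *
t=snap('top')
g=lambda a,k,x,y:(np.array(a,float)+.5)/k-.5+[x,y]
def rep(n,P):
    e=np.diff(np.vstack([P,P[:1]]),axis=0)[:,:2]
    print(n,(P.mean(0)*1000).round(1),'sides',(np.hypot(*e.T)*1000).round(1),'ang',np.degrees(np.arctan2(e[:,1],e[:,0])).round(1))
rep('rib',cast(t,g([[297,197],[350,185],[383,305],[330,322]],7,380,205),.130))
rep('lidS',cast(t,g([[165,143],[392,93],[468,378],[243,430]],7,380,205),.106))
rep('lidL left',cast(t,g([[93,108],[190,495]],7,380,205),.073))
rep('tubS',cast(t,g([[132,25],[41,103],[137,225],[238,147]],4,115,205),.06))
rep('tubL',cast(t,g([[111,23],[259,78],[30,227]],4,230,158),.08))
s=robot.state();print(R.from_quat(s['tcp_rot']).as_matrix().round(3),s['ee_pos'])
E
```

```text
rib [ 426.4 -367.9  130. ] sides [18.4 41.2 18.8 42.8] ang [ -78.5 -168.4  106.4   11.1]
lidS [ 425.6 -367.3  106. ] sides [ 80.4  99.7  78.9 100.3] ang [ -78.8 -169.   101.7   11.8]
lidL left [ 415.4 -315.    73. ] sides [138.4 138.4] ang [-169.2   10.8]
tubS [458.1 304.6  60. ] sides [ 73.7  98.5  77.8 103.2] ang [ 130.7 -141.5  -52.8   40.8]
tubL [577.4  17.3  80. ] sides [ 98.9 169.8 138. ] ang [-112.   122.3  -22. ]
[[-0.932  0.362 -0.   ]
 [ 0.362  0.932 -0.001]
 [-0.    -0.001 -1.   ]] [0.23553114 0.60564718 0.23618402]
```

```bash
cat >> h.py <<'E'
def go(*targets):
    """world targets (x,y,z,yaw deg of tool x) -> rows from current pose"""
    s=robot.state(); M=R.from_quat(s['tcp_rot']).as_matrix(); p=s['ee_pos']
    yaw=np.degrees(np.arctan2(M[1,0],M[0,0])); print('t',s['t'],'p',p.round(4),'yaw',round(yaw,1),'F',s['force'].round(1),'gap',round(s['finger_gap'],4),'j',s['joints'].round(2))
    for x,y,z,a in targets:
        d=M.T@(np.array([x,y,z])-p); sp=-((a-yaw+180)%360-180)
        print(dict(tx=round(d[0],4),ty=round(d[1],4),tz=round(d[2],4),spin=round(np.radians(sp),4)))
E
python3 - <<'E'
from h import *
t=snap('top');s=snap('scene')
print('stick tips top',cast(t,[[181,177],[203,176],[196,200],[211,205]],.2).round(3))
print('stick tips scene',cast(s,[[362,166],[378,166]],.2).round(3), 'base scene',cast(s,[363,216],0).round(3))
print('bottle',cast(t,[357,180],.2).round(3))
go((.55,.15,.33,90),(.43,-.366,.30,11.3))
E
```

```text
stick tips top [[0.575 0.197 0.2  ]
 [0.576 0.148 0.2  ]
 [0.522 0.164 0.2  ]
 [0.51  0.13  0.2  ]]
stick tips scene [[0.551 0.176 0.2  ]
 [0.575 0.208 0.2  ]] base scene [[0.579 0.183 0.   ]]
bottle [[ 0.56  -0.196  0.2  ]]
t 0.4 p [0.2355 0.6058 0.2364] yaw 158.8 F [ 0.2  0.3 -0.1] gap 0.0869 j [-1.19  0.32 -0.07  1.45  0.02  1.37 -0.06]
{'tx': np.float64(-0.4582), 'ty': np.float64(-0.3109), 'tz': np.float64(-0.0935), 'spin': np.float64(1.2)}
{'tx': np.float64(-0.5333), 'ty': np.float64(-0.8353), 'tz': np.float64(-0.0634), 'spin': np.float64(2.5736)}
```

Call:
{"method": "carry_out", "body": {
  "motion": [
    {"tx": 0,"ty": 0,"tz": -0.06,"spin": 0,"fingers": 1},
    {"tx": -0.46,"ty": -0.31,"tz": -0.095,"spin": 1.2,"fingers": 1},
    {"tx": -0.46,"ty": -0.31,"tz": -0.095,"spin": 1.2,"fingers": 1},
    {"tx": -0.46,"ty": -0.31,"tz": -0.095,"spin": 1.2,"fingers": 1},
    {"tx": -0.46,"ty": -0.31,"tz": -0.095,"spin": 1.2,"fingers": 1},
    {"tx": -0.46,"ty": -0.31,"tz": -0.095,"spin": 1.2,"fingers": 1},
    {"tx": -0.46,"ty": -0.31,"tz": -0.095,"spin": 1.2,"fingers": 1},
    {"tx": -0.46,"ty": -0.31,"tz": -0.095,"spin": 1.2,"fingers": 1},
    {"tx": -0.46,"ty": -0.31,"tz": -0.095,"spin": 1.2,"fingers": 1},
    {"tx": -0.46,"ty": -0.31,"tz": -0.095,"spin": 1.2,"fingers": 1}
  ]
}}

```text
t: 1.65
ee_pos: [0.553, 0.1479, 0.3321]
tcp_rot: [0.707, 0.707, 0.001, 0.0]
force: [0.4, 0.3, -0.4]
finger_gap: 0.087
```

```bash
python3 - <<'E'
from h import *
go((.426,-.367,.25,11.3),(.426,-.367,.124,11.3))
E
```

```text
t 1.65 p [0.553  0.1479 0.3321] yaw 89.9 F [ 0.4  0.3 -0.4] gap 0.087 j [-0.68  0.13  0.41  1.51 -0.05  1.52 -0.27]
{'tx': np.float64(-0.5151), 'ty': np.float64(-0.1266), 'tz': np.float64(0.0818), 'spin': np.float64(1.3727)}
{'tx': np.float64(-0.5151), 'ty': np.float64(-0.1268), 'tz': np.float64(0.2078), 'spin': np.float64(1.3727)}
```

Call:
{"method": "carry_out", "body": {
  "motion": [
    {"tx": -0.515,"ty": -0.127,"tz": 0.03,"spin": 1.373,"fingers": 1},
    {"tx": -0.515,"ty": -0.127,"tz": 0.03,"spin": 1.373,"fingers": 1},
    {"tx": -0.515,"ty": -0.127,"tz": 0.03,"spin": 1.373,"fingers": 1},
    {"tx": -0.515,"ty": -0.127,"tz": 0.03,"spin": 1.373,"fingers": 1},
    {"tx": -0.515,"ty": -0.127,"tz": 0.03,"spin": 1.373,"fingers": 1},
    {"tx": -0.515,"ty": -0.127,"tz": 0.03,"spin": 1.373,"fingers": 1},
    {"tx": -0.515,"ty": -0.127,"tz": 0.03,"spin": 1.373,"fingers": 1},
    {"tx": -0.515,"ty": -0.127,"tz": 0.03,"spin": 1.373,"fingers": 1},
    {"tx": -0.515,"ty": -0.127,"tz": 0.09,"spin": 1.373,"fingers": 1},
    {"tx": -0.515,"ty": -0.127,"tz": 0.14,"spin": 1.373,"fingers": 0.6}
  ]
}}

```text
t: 2.9
ee_pos: [0.4238, -0.368, 0.1911]
tcp_rot: [0.995, 0.096, 0.001, 0.001]
force: [-0.1, 0.2, 0.3]
finger_gap: 0.0826
```

```bash
python3 - <<'E'
from h import *
snap('scene','s1');go((.426,-.367,.124,11.3))
E
```

```text
t 2.95 p [ 0.4203 -0.3636  0.1832] yaw 11.2 F [-3.   3.5 -5.4] gap 0.0797 j [-0.13  0.22  0.91  1.78 -0.18  1.24 -0.55]
{'tx': np.float64(0.0054), 'ty': np.float64(0.0048), 'tz': np.float64(0.0591), 'spin': np.float64(-0.0026)}
```

View pics/s1.png

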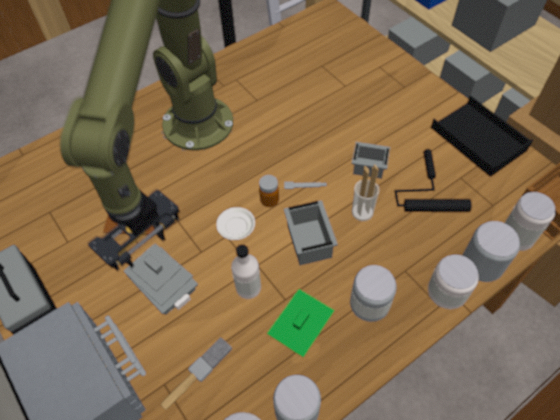

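The gripper is over the pile, with the fingers at about (135,240) and the rib at (152,265). I'll let it settle and check against the projection.

Call:
{"method": "carry_out", "body": {
  "motion": [
    {"tx": 0,"ty": 0,"tz": 0,"spin": 0,"fingers": 0.6},
    {"tx": 0,"ty": 0,"tz": 0,"spin": 0,"fingers": 0.6}
  ]
}}

```text
t: 3.2
ee_pos: [0.4267, -0.3653, 0.1942]
tcp_rot: [0.995, 0.099, 0.002, 0.001]
force: [1.4, 0.0, 0.2]
finger_gap: 0.0608
```

```bash
python3 - <<'E'
from h import *
c=snap('scene');s=robot.state();p=s['ee_pos']; M=R.from_quat(s['tcp_rot']).as_matrix()
tips=[p+M@[0,sg*s['finger_gap']/2,.014] for sg in(1,-1)]
print('tips px',proj(c,tips).round(0),'rib px',proj(c,[.426,-.367,.13]).round(0))
go((.426,-.367,.124,11.3))
x,y=80,190
o=c['img'][y:y+130,x:x+130].copy(); o=cv2.resize(o,(520,520),interpolation=cv2.INTER_LINEAR)
for q in proj(c,tips+[np.array([.426,-.367,.13])]): cv2.circle(o,tuple(int(v) for v in (q-[x,y])*4),4,(255,0,0),1)
cv2.imwrite('pics/c1.png',cv2.cvtColor(o,cv2.COLOR_RGB2BGR))
E
```

```text
tips px [[137. 259.]
 [156. 243.]] rib px [[151. 262.]]
t 3.25 p [ 0.4268 -0.3653  0.1943] yaw 11.4 F [1.6 0.1 0.4] gap 0.0575 j [-0.14  0.21  0.91  1.76 -0.17  1.25 -0.56]
{'tx': np.float64(-0.0014), 'ty': np.float64(0.0013), 'tz': np.float64(0.0703), 'spin': np.float64(0.0019)}
```

View pics/c1.png

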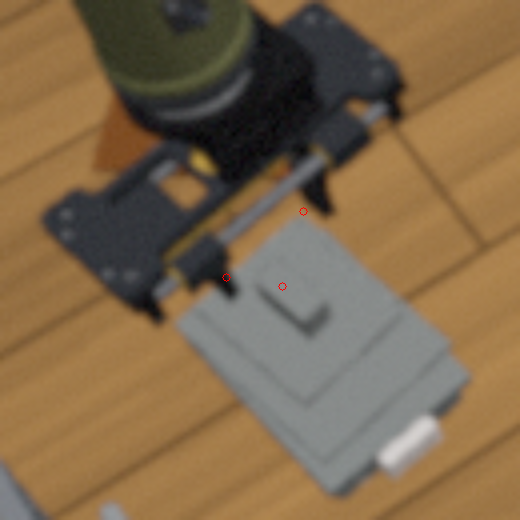

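Both fingertips and rib appear offset by the same few pixels from the projection in the scene view, so the relative alignment is good. Descending and gripping.

Call:
{"method": "carry_out", "body": {
  "motion": [
    {"tx": -0.001,"ty": 0.001,"tz": 0.035,"spin": 0,"fingers": 0.6},
    {"tx": -0.001,"ty": 0.001,"tz": 0.06,"spin": 0,"fingers": 0.6},
    {"tx": -0.001,"ty": 0.001,"tz": 0.07,"spin": 0,"fingers": 0.6},
    {"tx": -0.001,"ty": 0.001,"tz": 0.07,"spin": 0,"fingers": 0.6},
    {"tx": -0.001,"ty": 0.001,"tz": 0.07,"spin": 0,"fingers": 0},
    {"tx": -0.001,"ty": 0.001,"tz": 0.07,"spin": 0,"fingers": 0},
    {"tx": -0.001,"ty": 0.001,"tz": 0.07,"spin": 0,"fingers": 0},
    {"tx": -0.001,"ty": 0.001,"tz": 0.07,"spin": 0,"fingers": 0},
    {"tx": -0.001,"ty": 0.001,"tz": 0.07,"spin": 0,"fingers": 0}
  ],
  "newtons": 40
}}

```text
t: 4.38
ee_pos: [0.4243, -0.3662, 0.1218]
tcp_rot: [0.995, 0.099, 0.0, 0.0]
force: [0.0, -0.2, 1.5]
finger_gap: 0.0196
```

```bash
python3 - <<'E'
from h import *
go((.426,-.367,.3,11.3))
E
```

```text
t 4.375 p [ 0.4243 -0.3662  0.1218] yaw 11.3 F [ 0.  -0.2  1.5] gap 0.0196 j [-0.09  0.29  0.88  1.84 -0.25  1.12 -0.49]
{'tx': np.float64(0.0016), 'ty': np.float64(0.0012), 'tz': np.float64(-0.1782), 'spin': np.float64(0.0005)}
```

Call:
{"method": "carry_out", "body": {
  "motion": [
    {"tx": 0,"ty": 0,"tz": -0.03,"spin": 0,"fingers": 0},
    {"tx": 0,"ty": 0,"tz": -0.08,"spin": 0,"fingers": 0},
    {"tx": 0,"ty": 0,"tz": -0.13,"spin": 0,"fingers": 0},
    {"tx": 0,"ty": 0,"tz": -0.18,"spin": 0,"fingers": 0},
    {"tx": 0,"ty": 0,"tz": -0.18,"spin": 0,"fingers": 0},
    {"tx": 0,"ty": 0,"tz": -0.18,"spin": 0,"fingers": 0}
  ]
}}

```text
t: 5.12
ee_pos: [0.4239, -0.3655, 0.3006]
tcp_rot: [0.995, 0.099, -0.0, -0.001]
force: [-0.3, -0.9, -0.6]
finger_gap: 0.0196
```

```bash
python3 - <<'E'
from h import *
snap('top','t2');go((.54,0,.31,25),(.4565,.305,.30,40.8))
E
```

```text
t 5.175 p [ 0.4236 -0.3652  0.3   ] yaw 11.3 F [-0.3  0.2 -1.2] gap 0.0197 j [-0.17  0.13  0.93  1.61 -0.11  1.46 -0.61]
{'tx': np.float64(0.1859), 'ty': np.float64(-0.3352), 'tz': np.float64(-0.0097), 'spin': np.float64(-0.2384)}
{'tx': np.float64(0.164), 'ty': np.float64(-0.6507), 'tz': np.float64(0.001), 'spin': np.float64(-0.5141)}
```

View pics/t2.png

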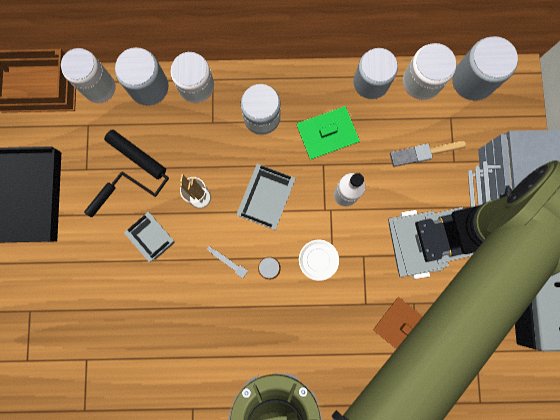

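The lid is lifted clear, mostly hidden under the gripper at (440,240), and nothing else has moved. Carrying it over to the small tub.

Call:
{"method": "carry_out", "body": {
  "motion": [
    {"tx": 0.186,"ty": -0.335,"tz": -0.01,"spin": -0.24,"fingers": 0},
    {"tx": 0.186,"ty": -0.335,"tz": -0.01,"spin": -0.24,"fingers": 0},
    {"tx": 0.186,"ty": -0.335,"tz": -0.01,"spin": -0.24,"fingers": 0},
    {"tx": 0.186,"ty": -0.335,"tz": -0.01,"spin": -0.24,"fingers": 0},
    {"tx": 0.186,"ty": -0.335,"tz": -0.01,"spin": -0.24,"fingers": 0},
    {"tx": 0.186,"ty": -0.335,"tz": -0.01,"spin": -0.24,"fingers": 0},
    {"tx": 0.164,"ty": -0.65,"tz": 0.0,"spin": -0.514,"fingers": 0},
    {"tx": 0.164,"ty": -0.65,"tz": 0.0,"spin": -0.514,"fingers": 0},
    {"tx": 0.164,"ty": -0.65,"tz": 0.0,"spin": -0.514,"fingers": 0},
    {"tx": 0.164,"ty": -0.65,"tz": 0.0,"spin": -0.514,"fingers": 0}
  ]
}}

```text
t: 6.42
ee_pos: [0.474, 0.2345, 0.3017]
tcp_rot: [0.937, 0.348, -0.002, 0.0]
force: [0.8, 0.1, -0.6]
finger_gap: 0.0197
```

```bash
python3 - <<'E'
from h import *
go((.4565,.305,.25,40.8))
E
```

```text
t 6.425 p [0.474  0.2345 0.3017] yaw 40.8 F [ 0.8  0.1 -0.6] gap 0.0197 j [-0.83  0.03  0.34  1.66 -0.01  1.46 -1.36]
{'tx': np.float64(0.033), 'ty': np.float64(-0.0648), 'tz': np.float64(0.0516), 'spin': np.float64(-0.0003)}
```

Call:
{"method": "carry_out", "body": {
  "motion": [
    {"tx": 0.033,"ty": -0.065,"tz": 0.0,"spin": 0,"fingers": 0},
    {"tx": 0.033,"ty": -0.065,"tz": 0.06,"spin": 0,"fingers": 0},
    {"tx": 0.033,"ty": -0.065,"tz": 0.12,"spin": 0,"fingers": 0},
    {"tx": 0.033,"ty": -0.065,"tz": 0.17,"spin": 0,"fingers": 0},
    {"tx": 0.033,"ty": -0.065,"tz": 0.17,"spin": 0,"fingers": 0},
    {"tx": 0.033,"ty": -0.065,"tz": 0.17,"spin": 0,"fingers": 0},
    {"tx": 0.033,"ty": -0.065,"tz": 0.17,"spin": 0,"fingers": 0}
  ]
}}

```text
t: 7.3
ee_pos: [0.4596, 0.3048, 0.1363]
tcp_rot: [0.937, 0.348, 0.002, -0.001]
force: [-0.7, 0.1, 0.0]
finger_gap: 0.0196
```

```bash
python3 - <<'E'
from h import *
t=snap('top');s=snap('scene')
go((.4565,.305,.12,40.8))
def cr(c,x,y,w,h,k): return cv2.resize(c['img'][y:y+h,x:x+w],None,fx=k,fy=k,interpolation=cv2.INTER_LINEAR)
o=np.hstack([cr(t,100,190,100,100,4),cr(s,325,100,100,100,4)])
cv2.imwrite('pics/c2.png',cv2.cvtColor(o,cv2.COLOR_RGB2BGR))
E
```

```text
t 7.4 p [0.4592 0.3046 0.1359] yaw 40.8 F [ 0.5  0.7 -0.1] gap 0.0195 j [-0.88  0.18  0.28  1.84 -0.06  1.13 -1.45]
{'tx': np.float64(-0.0018), 'ty': np.float64(-0.0021), 'tz': np.float64(0.0159), 'spin': np.float64(-0.0004)}
```

View pics/c2.png

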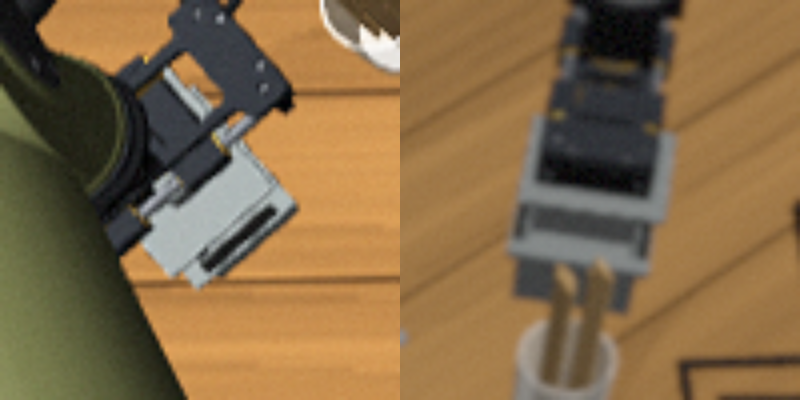

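Top crop: the held lid's right corner is at about (279,183) and the tub's right corner at (298,207). The lid is visibly well aligned in yaw. I'll enlarge the end region for a relative measure.

```bash
python3 - <<'E'
from h import *
t=snap('top')
i=t['img'][215:267,132:182]; o=cv2.resize(i,None,fx=11,fy=11,interpolation=cv2.INTER_LINEAR)
o=np.clip((o.astype(float)-90)*1.7,0,255).astype(np.uint8)
cv2.imwrite('pics/c3.png',cv2.cvtColor(o,cv2.COLOR_RGB2BGR));print(robot.state()['ee_pos'])
E
```

```text
[0.45891836 0.30445647 0.13552023]
```

View pics/c3.png

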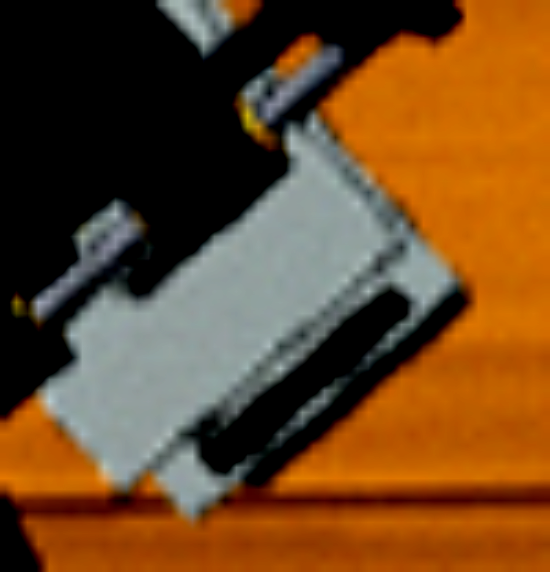

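```bash
python3 - <<'E'
from h import *
t=snap('top')
g=lambda a:(np.array(a,float)+.5)/11-.5+[132,215]
L=cast(t,g([[124,489],[400,247]]),.1355-.0208+.005); T=cast(t,g([[197,517],[460,284]]),.06)
a=np.radians(40.8); ux=np.array([np.cos(a),np.sin(a)]); uy=np.array([-ux[1],ux[0]])
for n,P in(('lid',L),('tub',T)):
    e=P[1]-P[0]; m=P.mean(0)[:2]; print(n,m.round(4),np.hypot(*e[:2]).round(4),np.degrees(np.arctan2(e[1],e[0])).round(1),'centre est',(m+.05*ux).round(4))
d=(T.mean(0)-L.mean(0))[:2]; print('move along x,y lid (mm)',(d@ux*1000).round(1),(d@uy*1000).round(1))
go((.4565,.305,.12,40.8))
E
```

```text
lid [0.423  0.2726] 0.0773 -49.0 centre est [0.4609 0.3052]
tub [0.4198 0.2726] 0.0778 -48.8 centre est [0.4576 0.3053]
move along x,y lid (mm) -2.5 2.2
t 7.5 p [0.4587 0.3043 0.1351] yaw 40.8 F [-0.6  0.1 -0.9] gap 0.0198 j [-0.88  0.18  0.28  1.84 -0.06  1.12 -1.45]
{'tx': np.float64(-0.0012), 'ty': np.float64(-0.002), 'tz': np.float64(0.0151), 'spin': np.float64(-0.0004)}
```

Call:
{"method": "carry_out", "body": {
  "motion": [
    {"tx": -0.0025,"ty": -0.002,"tz": 0.008,"spin": 0,"fingers": 0},
    {"tx": -0.0025,"ty": -0.002,"tz": 0.008,"spin": 0,"fingers": 0},
    {"tx": -0.0025,"ty": -0.002,"tz": 0.016,"spin": 0,"fingers": 0},
    {"tx": -0.0025,"ty": -0.002,"tz": 0.024,"spin": 0,"fingers": 0},
    {"tx": -0.0025,"ty": -0.002,"tz": 0.031,"spin": 0,"fingers": 0},
    {"tx": -0.0025,"ty": -0.002,"tz": 0.036,"spin": 0,"fingers": 0},
    {"tx": -0.0025,"ty": -0.002,"tz": 0.036,"spin": 0,"fingers": 0},
    {"tx": -0.0025,"ty": -0.002,"tz": 0.036,"spin": 0,"fingers": 0}
  ],
  "newtons": 50
}}

```text
t: 8.5
ee_pos: [0.4551, 0.3038, 0.098]
tcp_rot: [0.937, 0.348, 0.0, -0.0]
force: [-0.4, -0.9, -1.4]
finger_gap: 0.0195
```

```bash
python3 - <<'E'
from h import *
go((.4565,.305,.0808,40.8))
E
```

```text
t 8.5 p [0.4551 0.3038 0.098 ] yaw 40.8 F [-0.4 -0.9 -1.4] gap 0.0195 j [-0.88  0.22  0.27  1.88 -0.07  1.05 -1.44]
{'tx': np.float64(0.0019), 'ty': np.float64(0.0), 'tz': np.float64(0.0172), 'spin': np.float64(-0.0003)}
```

Skirt entered the mouth with no contact force. Pressing down.

Call:
{"method": "carry_out", "body": {
  "motion": [
    {"tx": 0,"ty": 0,"tz": 0.007,"spin": 0,"fingers": 0},
    {"tx": 0,"ty": 0,"tz": 0.01,"spin": 0,"fingers": 0},
    {"tx": 0,"ty": 0,"tz": 0.013,"spin": 0,"fingers": 0},
    {"tx": 0,"ty": 0,"tz": 0.016,"spin": 0,"fingers": 0},
    {"tx": 0,"ty": 0,"tz": 0.018,"spin": 0,"fingers": 0},
    {"tx": 0,"ty": 0,"tz": 0.018,"spin": 0,"fingers": 0},
    {"tx": 0,"ty": 0,"tz": 0.018,"spin": 0,"fingers": 0}
  ],
  "newtons": 60
}}

```text
t: 9.38
ee_pos: [0.4547, 0.3036, 0.0807]
tcp_rot: [0.937, 0.348, -0.0, -0.0]
force: [-2.7, -2.0, 6.8]
finger_gap: 0.0194
```

Call:
{"method": "carry_out", "body": {
  "motion": [
    {"tx": 0,"ty": 0,"tz": 0.002,"spin": 0,"fingers": 0},
    {"tx": 0,"ty": 0,"tz": 0.003,"spin": 0,"fingers": 0},
    {"tx": 0,"ty": 0,"tz": 0.003,"spin": 0,"fingers": 0}
  ]
}}

```text
t: 9.75
ee_pos: [0.4547, 0.3036, 0.0806]
tcp_rot: [0.937, 0.348, -0.001, -0.001]
force: [-9.9, -6.9, 25.6]
finger_gap: 0.0195
```

It stopped hard at z=0.0806 (rim + grasp offset) with 25 N, so it is seated. Releasing and rising.

Call:
{"method": "carry_out", "body": {
  "motion": [
    {"tx": 0,"ty": 0,"tz": -0.003,"spin": 0,"fingers": 0},
    {"tx": 0,"ty": 0,"tz": -0.003,"spin": 0,"fingers": 0.5},
    {"tx": 0,"ty": 0,"tz": -0.003,"spin": 0,"fingers": 0.5},
    {"tx": 0,"ty": 0,"tz": -0.003,"spin": 0,"fingers": 0.5},
    {"tx": 0,"ty": 0,"tz": -0.02,"spin": 0,"fingers": 0.5},
    {"tx": 0,"ty": 0,"tz": -0.08,"spin": 0,"fingers": 0.5},
    {"tx": 0,"ty": 0,"tz": -0.14,"spin": 0,"fingers": 0.5},
    {"tx": 0,"ty": 0,"tz": -0.2,"spin": 0,"fingers": 0.5},
    {"tx": 0,"ty": 0,"tz": -0.23,"spin": 0,"fingers": 0.5},
    {"tx": 0,"ty": 0,"tz": -0.23,"spin": 0,"fingers": 0.5}
  ]
}}

```text
t: 11.0
ee_pos: [0.4561, 0.3044, 0.3109]
tcp_rot: [0.937, 0.348, 0.003, -0.001]
force: [0.5, 0.2, -0.4]
finger_gap: 0.0434
```

```bash
python3 - <<'E'
from h import *
go((.54,0,.31,25),(.425,-.366,.30,11))
E
```

```text
t 11.0 p [0.4561 0.3044 0.3109] yaw 40.8 F [ 0.5  0.2 -0.4] gap 0.0434 j [-0.9   0.07  0.28  1.6  -0.02  1.46 -1.48]
{'tx': np.float64(-0.1353), 'ty': np.float64(0.2853), 'tz': np.float64(-0.0), 'spin': np.float64(0.2753)}
{'tx': np.float64(-0.4614), 'ty': np.float64(0.4874), 'tz': np.float64(0.0076), 'spin': np.float64(0.5197)}
```

Stop midway (0.54, 0) so the pile and small tub can be seen unobstructed.

Call:
{"method": "carry_out", "body": {
  "motion": [
    {"tx": -0.135,"ty": 0.285,"tz": 0,"spin": 0.275,"fingers": 0.5},
    {"tx": -0.135,"ty": 0.285,"tz": 0,"spin": 0.275,"fingers": 0.5},
    {"tx": -0.135,"ty": 0.285,"tz": 0,"spin": 0.275,"fingers": 0.5},
    {"tx": -0.135,"ty": 0.285,"tz": 0,"spin": 0.275,"fingers": 0.5},
    {"tx": -0.135,"ty": 0.285,"tz": 0,"spin": 0.275,"fingers": 0.5},
    {"tx": -0.135,"ty": 0.285,"tz": 0,"spin": 0.275,"fingers": 0.5},
    {"tx": -0.135,"ty": 0.285,"tz": 0,"spin": 0.275,"fingers": 0.5}
  ]
}}

```text
t: 11.88
ee_pos: [0.5382, 0.0001, 0.3059]
tcp_rot: [0.976, 0.216, -0.001, -0.0]
force: [0.4, 0.3, 0.4]
finger_gap: 0.0437
```

```bash
python3 - <<'E'
from h import *
t=snap('top');s=snap('scene')
def cr(c,x,y,w,h,k): return cv2.resize(c['img'][y:y+h,x:x+w],None,fx=k,fy=k,interpolation=cv2.INTER_LINEAR)
o=np.hstack([cr(t,380,205,75,80,7),np.vstack([cr(t,115,205,68,70,4),cr(s,337,122,68,70,4)])])
o=cv2.convertScaleAbs(o,alpha=1.4,beta=-40)
cv2.imwrite('pics/big2.png',cv2.cvtColor(o,cv2.COLOR_RGB2BGR))
go((.425,-.366,.30,11))
E
```

```text
t 11.975 p [0.5383 0.0018 0.3061] yaw 25.2 F [ 0.3  0.  -0.4] gap 0.0435 j [-0.6   0.05  0.58  1.64 -0.03  1.46 -1.15]
{'tx': np.float64(-0.2591), 'ty': np.float64(0.2846), 'tz': np.float64(0.0061), 'spin': np.float64(0.2478)}
```

View pics/big2.png

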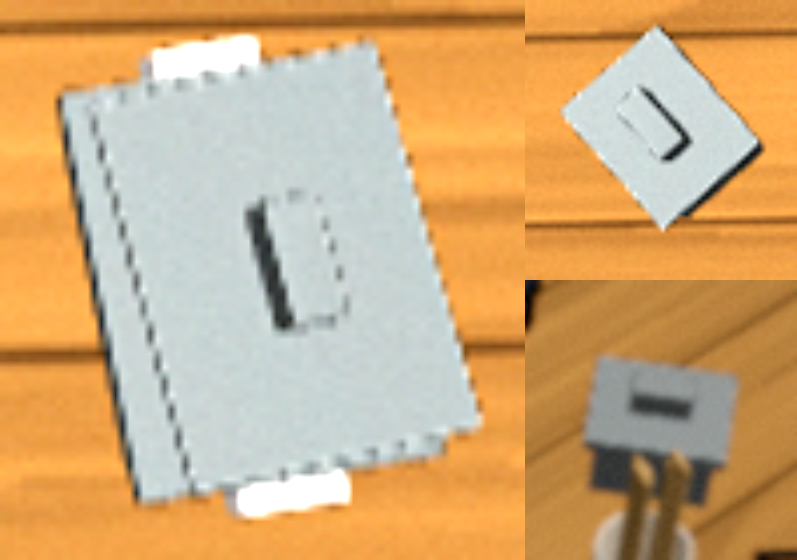

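The small lid sits flush on its tub, covering it with the seals gone from view. The large lid's plate corners are at about (93,108), (375,42), (478,425), (190,495), with the rib centre at (308,256).

```bash
python3 - <<'E'
from h import *
t=snap('top')
g=lambda a:(np.array(a,float)+.5)/7-.5+[380,205]
for n,a,z in(('plate',[[93,108],[375,42],[478,425],[190,495]],.073),('rib',[[269,198],[320,190],[350,308],[297,325]],.097)):
    P=cast(t,g(a),z); e=np.diff(np.vstack([P,P[:1]]),axis=0)[:,:2]
    print(n,P.mean(0).round(4),np.hypot(*e.T).round(4),np.degrees(np.arctan2(e[:,1],e[:,0])).round(1))
go((.427,-.367,.30,11))
E
```

```text
plate [ 0.4263 -0.3657  0.073 ] [0.1033 0.1379 0.104  0.1384] [ -78.  -168.9  102.3   10.8]
rib [ 0.4281 -0.3675  0.097 ] [0.0179 0.0415 0.0193 0.0444] [ -82.3 -169.5  106.4    8.8]
t 12.025 p [0.5384 0.0019 0.3063] yaw 25.2 F [ 0.3  0.3 -0.4] gap 0.0434 j [-0.6   0.05  0.58  1.64 -0.03  1.46 -1.15]
{'tx': np.float64(-0.258), 'ty': np.float64(0.2863), 'tz': np.float64(0.0062), 'spin': np.float64(0.2482)}
```

Call:
{"method": "carry_out", "body": {
  "motion": [
    {"tx": -0.258,"ty": 0.286,"tz": 0.006,"spin": 0.246,"fingers": 0.6},
    {"tx": -0.258,"ty": 0.286,"tz": 0.006,"spin": 0.246,"fingers": 0.6},
    {"tx": -0.258,"ty": 0.286,"tz": 0.006,"spin": 0.246,"fingers": 0.6},
    {"tx": -0.258,"ty": 0.286,"tz": 0.006,"spin": 0.246,"fingers": 0.6},
    {"tx": -0.258,"ty": 0.286,"tz": 0.006,"spin": 0.246,"fingers": 0.6},
    {"tx": -0.258,"ty": 0.286,"tz": 0.006,"spin": 0.246,"fingers": 0.6},
    {"tx": -0.258,"ty": 0.286,"tz": 0.006,"spin": 0.246,"fingers": 0.6},
    {"tx": -0.258,"ty": 0.286,"tz": 0.06,"spin": 0.246,"fingers": 0.6},
    {"tx": -0.258,"ty": 0.286,"tz": 0.12,"spin": 0.246,"fingers": 0.6},
    {"tx": -0.258,"ty": 0.286,"tz": 0.12,"spin": 0.246,"fingers": 0.6}
  ]
}}

```text
t: 13.28
ee_pos: [0.4249, -0.3642, 0.1827]
tcp_rot: [0.995, 0.097, -0.004, -0.003]
force: [-0.4, 0.2, 0.7]
finger_gap: 0.0523
```

Call:
{"method": "carry_out", "body": {
  "motion": [
    {"tx": 0,"ty": 0,"tz": 0,"spin": 0,"fingers": 0.6},
    {"tx": 0,"ty": 0,"tz": 0,"spin": 0,"fingers": 0.6}
  ]
}}

```text
t: 13.52
ee_pos: [0.4278, -0.3693, 0.1895]
tcp_rot: [0.995, 0.096, 0.002, 0.001]
force: [-0.9, 0.2, -0.1]
finger_gap: 0.0523
```

```bash
python3 - <<'E'
from h import *
go((.427,-.3665,.089,11.2))
E
```

```text
t 13.525 p [ 0.4278 -0.3693  0.1895] yaw 11.0 F [-0.9  0.2 -0.1] gap 0.0523 j [-0.15  0.23  0.94  1.76 -0.2   1.24 -0.54]
{'tx': np.float64(-0.0006), 'ty': np.float64(-0.0032), 'tz': np.float64(0.1005), 'spin': np.float64(-0.0036)}
```

Call:
{"method": "carry_out", "body": {
  "motion": [
    {"tx": 0,"ty": -0.001,"tz": 0.05,"spin": 0,"fingers": 0.6},
    {"tx": 0,"ty": -0.001,"tz": 0.085,"spin": 0,"fingers": 0.6},
    {"tx": 0,"ty": -0.001,"tz": 0.096,"spin": 0,"fingers": 0.6},
    {"tx": 0,"ty": -0.001,"tz": 0.096,"spin": 0,"fingers": 0.6},
    {"tx": 0,"ty": -0.001,"tz": 0.096,"spin": 0,"fingers": 0.6},
    {"tx": 0,"ty": -0.001,"tz": 0.096,"spin": 0,"fingers": 0.6}
  ]
}}

```text
t: 14.28
ee_pos: [0.4267, -0.3682, 0.0922]
tcp_rot: [0.995, 0.095, 0.001, 0.001]
force: [-0.6, 0.7, -0.5]
finger_gap: 0.0519
```

```bash
python3 - <<'E'
from h import *
go((.427,-.3665,.089,11.2))
E
```

```text
t 14.275 p [ 0.4267 -0.3682  0.0922] yaw 10.9 F [-0.6  0.7 -0.5] gap 0.0519 j [-0.09  0.35  0.89  1.86 -0.31  1.07 -0.46]
{'tx': np.float64(0.0006), 'ty': np.float64(-0.0016), 'tz': np.float64(0.0032), 'spin': np.float64(-0.0046)}
```

Call:
{"method": "carry_out", "body": {
  "motion": [
    {"tx": 0,"ty": -0.001,"tz": 0.0025,"spin": -0.004,"fingers": 0.6},
    {"tx": 0,"ty": -0.001,"tz": 0.0025,"spin": -0.004,"fingers": 0},
    {"tx": 0,"ty": -0.001,"tz": 0.0025,"spin": -0.004,"fingers": 0},
    {"tx": 0,"ty": -0.001,"tz": 0.0025,"spin": -0.004,"fingers": 0},
    {"tx": 0,"ty": -0.001,"tz": 0.0025,"spin": -0.004,"fingers": 0},
    {"tx": 0,"ty": -0.001,"tz": 0.0025,"spin": -0.004,"fingers": 0}
  ],
  "newtons": 50
}}

```text
t: 15.02
ee_pos: [0.4257, -0.3666, 0.0882]
tcp_rot: [0.995, 0.097, 0.0, -0.0]
force: [-0.3, -0.4, 0.7]
finger_gap: 0.0197
```

```bash
python3 - <<'E'
from h import *
go((.427,-.3665,.3,11.2))
E
```

```text
t 15.025 p [ 0.4257 -0.3666  0.0882] yaw 11.2 F [-0.3 -0.4  0.7] gap 0.0197 j [-0.09  0.35  0.89  1.87 -0.31  1.07 -0.45]
{'tx': np.float64(0.0013), 'ty': np.float64(0.0002), 'tz': np.float64(-0.2118), 'spin': np.float64(-0.0007)}
```

Call:
{"method": "carry_out", "body": {
  "motion": [
    {"tx": 0,"ty": 0,"tz": -0.03,"spin": 0,"fingers": 0},
    {"tx": 0,"ty": 0,"tz": -0.08,"spin": 0,"fingers": 0},
    {"tx": 0,"ty": 0,"tz": -0.14,"spin": 0,"fingers": 0},
    {"tx": 0,"ty": 0,"tz": -0.2,"spin": 0,"fingers": 0},
    {"tx": 0,"ty": 0,"tz": -0.22,"spin": 0,"fingers": 0},
    {"tx": 0,"ty": 0,"tz": -0.22,"spin": 0,"fingers": 0},
    {"tx": 0,"ty": 0,"tz": -0.22,"spin": 0,"fingers": 0}
  ]
}}

```text
t: 15.9
ee_pos: [0.4251, -0.366, 0.3066]
tcp_rot: [0.995, 0.097, -0.001, -0.001]
force: [0.2, 0.3, -2.1]
finger_gap: 0.0199
```

```bash
python3 - <<'E'
from h import *
go((.5485,.012,.3,-22.3))
E
```

```text
t 15.9 p [ 0.4251 -0.366   0.3066] yaw 11.2 F [ 0.2  0.3 -2.1] gap 0.0199 j [-0.2   0.14  0.97  1.59 -0.12  1.47 -0.6 ]
{'tx': np.float64(0.1943), 'ty': np.float64(-0.3469), 'tz': np.float64(0.0069), 'spin': np.float64(0.584)}
```

Call:
{"method": "carry_out", "body": {
  "motion": [
    {"tx": 0.194,"ty": -0.347,"tz": 0.0,"spin": 0.584,"fingers": 0},
    {"tx": 0.194,"ty": -0.347,"tz": 0.0,"spin": 0.584,"fingers": 0},
    {"tx": 0.194,"ty": -0.347,"tz": 0.0,"spin": 0.584,"fingers": 0},
    {"tx": 0.194,"ty": -0.347,"tz": 0.0,"spin": 0.584,"fingers": 0},
    {"tx": 0.194,"ty": -0.347,"tz": 0.0,"spin": 0.584,"fingers": 0},
    {"tx": 0.194,"ty": -0.347,"tz": 0.0,"spin": 0.584,"fingers": 0},
    {"tx": 0.194,"ty": -0.347,"tz": 0.0,"spin": 0.584,"fingers": 0},
    {"tx": 0.194,"ty": -0.347,"tz": 0.06,"spin": 0.584,"fingers": 0},
    {"tx": 0.194,"ty": -0.347,"tz": 0.12,"spin": 0.584,"fingers": 0},
    {"tx": 0.194,"ty": -0.347,"tz": 0.15,"spin": 0.584,"fingers": 0}
  ]
}}

```text
t: 17.15
ee_pos: [0.5451, 0.0113, 0.1526]
tcp_rot: [0.981, -0.193, -0.004, 0.002]
force: [0.1, -0.4, -1.6]
finger_gap: 0.0196
```

Call:
{"method": "carry_out", "body": {
  "motion": [
    {"tx": 0,"ty": 0,"tz": 0,"spin": 0,"fingers": 0},
    {"tx": 0,"ty": 0,"tz": 0,"spin": 0,"fingers": 0},
    {"tx": 0,"ty": 0,"tz": 0,"spin": 0,"fingers": 0}
  ]
}}

```text
t: 17.52
ee_pos: [0.55, 0.0114, 0.1599]
tcp_rot: [0.981, -0.193, 0.001, -0.001]
force: [0.4, -0.6, -0.3]
finger_gap: 0.0197
```

```bash
python3 - <<'E'
from h import *
t=snap('top');s=snap('scene')
go((.5485,.012,.15,-22.3))
def cr(c,x,y,w,h,k):
    o=cv2.resize(c['img'][y:y+h,x:x+w],None,fx=k,fy=k,interpolation=cv2.INTER_LINEAR).astype(float)
    return np.clip((o-60)*1.5,0,255).astype(np.uint8)
o=np.hstack([cr(t,225,155,80,90,6),cr(s,270,170,75,135,4)])
cv2.imwrite('pics/c4.png',cv2.cvtColor(o,cv2.COLOR_RGB2BGR));print(o.shape)
E
```

```text
t 17.625 p [0.5497 0.0115 0.1596] yaw -22.3 F [ 0.5  0.7 -2. ] gap 0.0197 j [-0.66  0.18  0.66  1.83 -0.12  1.17 -1.92]
{'tx': np.float64(-0.0013), 'ty': np.float64(-0.0), 'tz': np.float64(0.0096), 'spin': np.float64(0.0)}
(540, 780, 3)
```

View pics/c4.png

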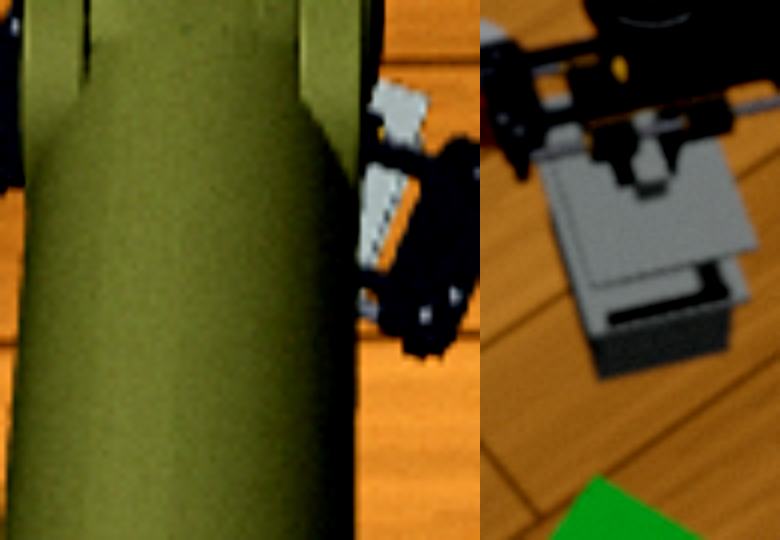

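The scene crop shows the lid above the tub with matching yaw. The lid's end corners are at about (592,290)/(757,248) and the tub's at (600,333)/(748,298). The top view is blocked by the arm, so I'll cross-check numerically.

```bash
python3 - <<'E'
from h import *
t=snap('top');s=snap('scene')
P=cast(t,(np.array([[259,78],[30,227]])+.5)/4-.5+[230,158],.08);print('tub centre top',P.mean(0).round(4))
g=lambda a:(np.array(a,float)-[480,0]+.5)/4-.5+[270,170]
L=cast(s,g([[592,289],[757,248]]),.1596-.0202+.005); T=cast(s,g([[600,333],[748,298]]),.08)
a=np.radians(-22.3); ux=np.array([np.cos(a),np.sin(a)]); uy=np.array([-ux[1],ux[0]])
for n,Q in(('lid',L),('tub',T)):
    e=Q[1]-Q[0]; print(n,np.hypot(*e[:2]).round(4),np.degrees(np.arctan2(e[1],e[0])).round(1),'centre est',(Q.mean(0)[:2]-.07*ux).round(4))
d=(T.mean(0)-L.mean(0))[:2]; print('move x,y mm',(d@ux*1000).round(1),(d@uy*1000).round(1))
go((.5481,.0121,.13,-22.3))
E
```

```text
tub centre top [0.5499 0.0106 0.08  ]
lid 0.1033 68.7 centre est [0.5546 0.0118]
tub 0.0962 67.8 centre est [0.5526 0.0161]
move x,y mm -3.5 3.2
t 17.725 p [0.5493 0.0115 0.1592] yaw -22.3 F [ 0.2 -0.1 -0.7] gap 0.0198 j [-0.66  0.18  0.66  1.83 -0.12  1.17 -1.92]
{'tx': np.float64(-0.0014), 'ty': np.float64(-0.0001), 'tz': np.float64(0.0292), 'spin': np.float64(0.0001)}
```

Call:
{"method": "carry_out", "body": {
  "motion": [
    {"tx": -0.002,"ty": -0.001,"tz": 0.01,"spin": 0,"fingers": 0},
    {"tx": -0.002,"ty": -0.001,"tz": 0.02,"spin": 0,"fingers": 0},
    {"tx": -0.002,"ty": -0.001,"tz": 0.028,"spin": 0,"fingers": 0},
    {"tx": -0.002,"ty": -0.001,"tz": 0.034,"spin": 0,"fingers": 0},
    {"tx": -0.002,"ty": -0.001,"tz": 0.038,"spin": 0,"fingers": 0},
    {"tx": -0.002,"ty": -0.001,"tz": 0.038,"spin": 0,"fingers": 0}
  ],
  "newtons": 60
}}

```text
t: 18.48
ee_pos: [0.5472, 0.013, 0.12]
tcp_rot: [0.981, -0.193, -0.0, 0.0]
force: [-0.2, -0.8, -1.8]
finger_gap: 0.0194
```

```bash
python3 - <<'E'
from h import *
print(robot.state()['wrist_torque'])
go((.5481,.0121,.1002,-22.3))
E
```

```text
[0.01433477 0.13008148 0.00160793]
t 18.475 p [0.5472 0.013  0.12  ] yaw -22.3 F [-0.2 -0.8 -1.8] gap 0.0194 j [-0.65  0.22  0.65  1.87 -0.15  1.1  -1.9 ]
{'tx': np.float64(0.0011), 'ty': np.float64(0.0005), 'tz': np.float64(0.0198), 'spin': np.float64(-0.0001)}
```

Skirt is 8 mm inside the mouth with no contact. Pressing down.

Call:
{"method": "carry_out", "body": {
  "motion": [
    {"tx": 0,"ty": 0,"tz": 0.008,"spin": 0,"fingers": 0},
    {"tx": 0,"ty": 0,"tz": 0.012,"spin": 0,"fingers": 0},
    {"tx": 0,"ty": 0,"tz": 0.015,"spin": 0,"fingers": 0},
    {"tx": 0,"ty": 0,"tz": 0.018,"spin": 0,"fingers": 0},
    {"tx": 0,"ty": 0,"tz": 0.021,"spin": 0,"fingers": 0},
    {"tx": 0,"ty": 0,"tz": 0.0225,"spin": 0,"fingers": 0},
    {"tx": 0,"ty": 0,"tz": 0.0225,"spin": 0,"fingers": 0},
    {"tx": 0,"ty": 0,"tz": 0.0225,"spin": 0,"fingers": 0}
  ]
}}

```text
t: 19.48
ee_pos: [0.5471, 0.0131, 0.1002]
tcp_rot: [0.981, -0.193, -0.001, -0.001]
force: [-7.9, -0.4, 16.9]
finger_gap: 0.0195
```

Call:
{"method": "carry_out", "body": {
  "motion": [
    {"tx": 0,"ty": 0,"tz": 0.0015,"spin": 0,"fingers": 0},
    {"tx": 0,"ty": 0,"tz": 0.0015,"spin": 0,"fingers": 0},
    {"tx": 0,"ty": 0,"tz": 0.0015,"spin": 0,"fingers": 0}
  ]
}}

```text
t: 19.85
ee_pos: [0.5471, 0.0131, 0.1001]
tcp_rot: [0.981, -0.193, -0.001, -0.001]
force: [-12.8, -0.2, 27.3]
finger_gap: 0.02
```

Call:
{"method": "carry_out", "body": {
  "motion": [
    {"tx": 0,"ty": 0,"tz": -0.004,"spin": 0,"fingers": 0},
    {"tx": 0,"ty": 0,"tz": -0.004,"spin": 0,"fingers": 0.5},
    {"tx": 0,"ty": 0,"tz": -0.004,"spin": 0,"fingers": 0.5},
    {"tx": 0,"ty": 0,"tz": -0.004,"spin": 0,"fingers": 0.5},
    {"tx": 0,"ty": 0,"tz": -0.02,"spin": 0,"fingers": 0.5},
    {"tx": 0,"ty": 0,"tz": -0.07,"spin": 0,"fingers": 0.5},
    {"tx": 0,"ty": 0,"tz": -0.13,"spin": 0,"fingers": 0.5},
    {"tx": 0,"ty": 0,"tz": -0.19,"spin": 0,"fingers": 0.5},
    {"tx": 0,"ty": 0,"tz": -0.22,"spin": 0,"fingers": 0.5},
    {"tx": 0,"ty": 0,"tz": -0.22,"spin": 0,"fingers": 0.5}
  ]
}}

```text
t: 21.1
ee_pos: [0.5488, 0.0127, 0.3201]
tcp_rot: [0.981, -0.194, 0.003, -0.001]
force: [0.5, -0.7, 0.7]
finger_gap: 0.0436
```

```bash
python3 - <<'E'
from h import *
go((.45,-.33,.32,-22.3))
E
```

```text
t 21.1 p [0.5488 0.0127 0.3201] yaw -22.3 F [ 0.5 -0.7  0.7] gap 0.0436 j [-0.7   0.07  0.67  1.6  -0.04  1.48 -1.99]
{'tx': np.float64(0.0388), 'ty': np.float64(0.3545), 'tz': np.float64(-0.0011), 'spin': np.float64(-0.0005)}
```

Hard stop at 0.1001 m with 27 N. Moving aside for a final look.

Call:
{"method": "carry_out", "body": {
  "motion": [
    {"tx": 0.039,"ty": 0.354,"tz": 0,"spin": -0.3,"fingers": 0.5},
    {"tx": 0.039,"ty": 0.354,"tz": 0,"spin": -0.3,"fingers": 0.5},
    {"tx": 0.039,"ty": 0.354,"tz": 0,"spin": -0.3,"fingers": 0.5},
    {"tx": 0.039,"ty": 0.354,"tz": 0,"spin": -0.3,"fingers": 0.5},
    {"tx": 0.039,"ty": 0.354,"tz": 0,"spin": -0.3,"fingers": 0.5},
    {"tx": 0.039,"ty": 0.354,"tz": 0,"spin": -0.3,"fingers": 0.5},
    {"tx": 0.039,"ty": 0.354,"tz": 0,"spin": -0.3,"fingers": 0.5},
    {"tx": 0.039,"ty": 0.354,"tz": 0,"spin": -0.3,"fingers": 0.5}
  ]
}}

```text
t: 22.1
ee_pos: [0.4491, -0.3283, 0.3154]
tcp_rot: [0.999, -0.044, -0.001, -0.001]
force: [0.6, 0.8, -0.4]
finger_gap: 0.0432
```

```bash
python3 - <<'E'
from h import *
t=snap('top');s=snap('scene')
def cr(c,x,y,w,h,k): return cv2.resize(c['img'][y:y+h,x:x+w],None,fx=k,fy=k,interpolation=cv2.INTER_LINEAR)
o=np.vstack([cr(t,80,120,300,170,2.6667)[:,:],np.hstack([cr(t,115,140,64,36,1),cr(t,115,140,64,36,1)])[:0].reshape(0,800,3) if 0 else np.zeros((0,800,3),np.uint8)])
b=np.hstack([cr(s,250,185,100,36*2,2)]) if 0 else cr(s,240,130,200,145,1)
o=np.vstack([o,np.pad(b,((0,0),(0,600),(0,0)))])
cv2.imwrite('pics/end.png',cv2.cvtColor(o,cv2.COLOR_RGB2BGR));print(o.shape)
print('small',greyrect(t,(115,205,180,268),.065),'large',greyrect(t,(230,155,300,235),.085))
E
```

```text
(598, 800, 3)
small [455.2 303.6 103.9  80.4  41.3] large [548.9  11.8 141.2 105.6 -22.2]
```

View pics/end.png

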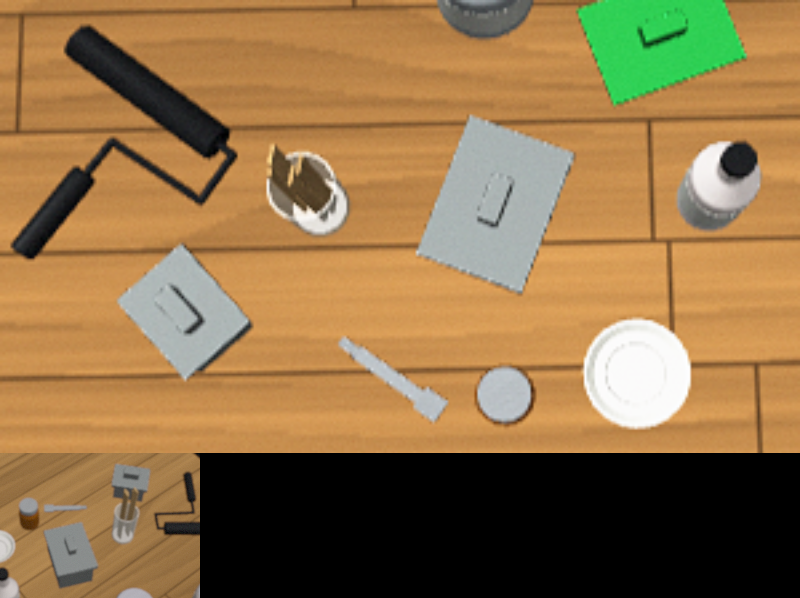

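The final view shows both lids lying square on their tubs, the small one at (185,310) and the large one at (495,203). The bystanders are where they were, and the gripper is clear. Handing in.

```bash
python3 -c "
from rig import robot
print(robot.close_job())"
```

```text
the job is handed in; nothing more can be done
None
```

Both tubs are closed and the job is handed in, at about 22 s on the robot's clock. I placed the small lid first, then the large one, gripping each by its rib and pressing it down until it stopped.

- **Small lid:** it stopped hard with the TCP 20.6 mm above the rim height, under about 26 N. The grip offset was 20.8 mm, so that is fully seated.
- **Large lid:** it stopped hard with the TCP 20.1 mm above the rim height, under about 27 N. The grip offset was 20.2 mm.
- **Final pictures:** both lids lie square over their tubs with no seal strips showing. The bystanders in the close-up (it left out the brush, most of the paint tin and the brown lid) look unmoved, and the gripper was clear.
- **Disagreements:** the scene camera read several millimetres off the top camera and the arm's own position. When I placed the large lid the arm blocked the top view, so I went mainly by the earlier top-camera measurement. The skirt went in without contact. While pressing, the wrist also read a sideways force of up to about 13 N, which was gone after release.

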